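# Sort salvaged breakers into the thickness rack

## Robot

A 6-joint arm with a two-finger parallel gripper is mounted at the origin on the work surface. World frame = base frame: x ahead of the robot, y to its left, z up, the work surface at z = 0. Lengths are in m, angles in rad, forces in N, time in s.
With the tool pointing down it reaches from about 0.225 to 0.875 m from the base axis. Payload 3.4 kg.
Tool frame: the origin (TCP) lies between the finger pads; the fingertips stand 11 mm ahead of it and the grasp point (between the pads) lies 8 mm behind it (manip.nose_length is the distance from the TCP to the fingertips, in m); z points along the fingers, y is the line along which they close (so a half turn about z gives the same grasp; the last joint's range is limited). The gripper opens to 85 mm and grips with 20 to 120 N. Pads are 22 mm wide; open, the fingers measure 114 mm over their backs; the gripper's body (76 mm by 85 mm) begins 54 mm behind the grasp point. The pads swing forward as they close: fully open they stand 13 mm farther back than shut.
Start: joints at [-1.304, 0.276, 1.505, -0, 1.361, -0.121], TCP at [0.217, -0.532, 0.242] pointing down, gripper open.
Joint ranges: [-2.89, 2.89], [-0.75, 2.08], [0.22, 2.7], [-1.18, 4.32], [0.11, 2.71], [-2.7, 2.7]. Speed limits (rad/s): [2.57, 2.57, 3.14, 3.14, 3.14, 3.14].

## Interface

Orientations are given as a unit quaternion [w, x, y, z].
In Python, from workcell import manip gives the robot as it stands.
- The arm moves only by the tool play_rows, never from a script. Its argument "increments" is a list of rows, each a list of 4 numbers: the shift along the tool's x, y, z normalised to -1 to 1, where 1 is 0.06 m, then the turn about the tool's z normalised to -1 to 1, where 1 is 4 degrees. A call has 1 to 20 rows; each row shifts and turns the commanded pose from where the row before left it, along the tool's axes as they then stand; what a row does not reach is not made up. A row lasts 1/8 s, in which the tool goes at most 62.5 mm and 10.7 degrees, less where a joint would pass 70% of its speed; a pose out of reach is approached as far as the arm can. A call with a number of a shift or a turn outside -1 to 1 is refused whole. A call with a gripper value outside its range is refused whole. "fingers" is the gripper command: -1 is shut, 1 is fully open, values between are in proportion, set as the call begins (left out, the last holds). The fingers move at their own pace and stop on an object; the grip force is fixed at half the most. Time passes only in rows, so rows that do not move let the fingers close. It gives the time, the measured TCP pose, the force, the opening and the grip force at its end, in the units of the state.
- manip.state(): the state, without advancing time (a new reading comes with each control period).
- manip.grab_frame(name): name is "scene" or "top" or "wrist"; returns the picture (400x640x3 uint8, blue, green, red); there is no depth.
- manip.calibration(name): a dict with "intrinsics" (3x3 intrinsics, pixels), "rvec" (rotation vector, rad) and "tvec" (3), from world to camera coordinates, as OpenCV has them. Camera axes: x right, y down, z forward; pixel columns grow to the right and rows downward; lengths in m; the calibration is good to about 2 mm. A picture is of the moment at which its call begins: read the wrist's pose just before it. calibration takes no time and is no camera call; for the wrist camera it gives the pose at the moment of the call.
- manip.close_job(): hands the job in; it is judged then, once.
The state is a dict: "clock": time; "joints": joint angles; "joint_velocities": joint speeds; "tau": joint torques, N m; "position": TCP position; "eef_rot": TCP orientation; "ft_force": force on the tool from outside, world axes, zero at the start; "moment": the same for the moment, N m; "grip_width": finger opening in m; "finger_force": force on a finger pad.
Only numpy, scipy, OpenCV 4.12 (cv2) and the standard library are available. Lean on these libraries where they do the work, as an engineer would, in place of code of your own. Each camera call takes 0.05 s, during which the arm holds its last target. There are 200 camera calls.

## Task

Put the two loose circuit breakers upright into the blue slot rack, each in the narrowest slot that takes its thickness, and press each one down, lifter and all, until it is fully home on the slot's floor; then let go. The slots may not be quite where they are measured, so feel for them gently: never load a breaker or the rack with more than 40 N. Leave the thick breaker already in the rack, the lamp, the yellow bin and the screwdriver where they are.

Things in the scene. Friction and masses are not known exactly. Their poses are not given: they have to be found in the camera images.
- rack: Blue slot rack fixed to the bench, 108 mm (x) by 220 mm (y), 44 mm high. Origin: centre of its underside; x along the slots, y along the row, z up. Three slots with aluminium cheeks side by side along y, 70 mm apart, narrowing towards -y: 27, 21 and 15 mm wide, each 2 mm wider than its breaker. A breaker fully home has its underside at z = 10 mm in this frame.
- slot_wide (a point): Middle of the 27 mm slot's mouth (the fixed slot, at the rack's +y end). Every slot is 73 mm long (along x), its mouth 44 mm over the rack's underside, its hard floor 34 mm below the mouth. A sloped lead-in along each cheek widens the mouth by 2 mm a side, 6 mm deep; outside it the cheek tops are flat.
- slot_mid (a point): Nominal middle of the 21 mm slot's mouth (44 mm over the rack's underside), the middle slot of the row. Its cheeks sit on a carriage left up to 13 mm to either side (along the rack's y) of this point; this reading does not follow it, so find the true middle by feel or sight. The carriage drags along the row at about 6 N: leaning lightly on the lead-in centres it.
- slot_thin (a point): Nominal middle of the 15 mm slot's mouth (44 mm over the rack's underside), at the rack's -y end. Its cheeks sit on a carriage left up to 13 mm to either side (along the rack's y) of this point; this reading does not follow it, so find the true middle by feel or sight. The carriage drags along the row at about 6 N: leaning lightly on the lead-in centres it.
- slot_floor (a point): Middle of the 21 mm slot's hard floor, 10 mm over the rack's underside; the 15 mm slot's floor is level with it. In each of these two slots a red lifter bar, 50 mm long, stands 9 to 15 mm proud of the floor at the start. It sinks under about 6 N, stays where it is left and must be pressed down flush with the floor.
- lifter_mid (a joint): Red lifter bar in the 21 mm slot: 0 when its top is 15 mm above the slot's floor, grows (m) as it is pressed down, 0.015 when flush with the floor.
- lifter_thin (a joint): Red lifter bar in the 15 mm slot, likewise: 0.015 when flush. The gaps between one slot's cheeks and the next, or the end walls, hold no lifter and are not slots. The cheeks are 12 mm thick at the 21 mm slot and 14 mm at the 15 mm slot.
- breaker_thin: Black circuit breaker standing on its foot, 64 mm long (its x), 13 mm thick (its y), 76 mm tall, with a white toggle 9 mm high on top (6 mm thick); about 90 g. Origin: centre of the underside, z up. Flat parallel faces, taken by the thickness from above; may sit in its slot either way round.
- breaker_mid: Black circuit breaker standing on its foot, 64 mm long (its x), 19 mm thick (its y), 76 mm tall, with a white toggle 9 mm high on top (9 mm thick); about 130 g. Origin: centre of the underside, z up. Flat parallel faces, taken by the thickness from above; may sit in its slot either way round.
- breaker_wide: A 25 mm thick breaker of the same make, already home in the 27 mm slot at the rack's +y end. Leave it. Origin: centre of the underside.
- parts_bin: Yellow open bin, 130 by 200 by 75 mm. Bystander. Origin: centre of the underside.
- lamp: Silver reflector lamp standing on its 94 mm face, 104 mm tall, fragile. Bystander. Origin: centre of the underside.
- driver: Screwdriver with red handle lying on the bench. Bystander.
Things that resemble listed ones, but are neither listed nor needed, are in the scene too. What is shaped like the breaker_mid but brown is not meant.

How it is judged:
At the end, for the whole second after the job is handed in: The 19, 13 and 25 mm breakers stand in the 21, 15 and 27 mm slots, each upright (0.08 rad), its underside within 2.5 mm of the floor, within 8 mm of the slot's middle lengthwise, and at rest; both red lifters are within 2.5 mm of flush (z of each of breaker_mid, breaker_thin, breaker_wide in the frame of rack below 0.0125 m and x of breaker_mid in the frame of rack between -0.008 and 0.008 m and y of breaker_mid in the frame of rack between -0.016 and 0.016 m and angle between each of breaker_mid, breaker_thin, breaker_wide's own z axis and vertical below 0.08 rad and linear speed of each of breaker_mid, breaker_thin, breaker_wide below 0.01 m/s and x of breaker_thin in the frame of rack between -0.008 and 0.008 m and y of breaker_thin in the frame of rack between -0.086 and -0.054 m and x of breaker_wide in the frame of rack between -0.008 and 0.008 m and y of breaker_wide in the frame of rack between 0.054 and 0.086 m and value of joint each of lifter_mid, lifter_thin above 0.0125 m); the robot touches nothing.
It fails at once if a breaker bears on the rack with more than 40 N (contact force between any of breaker_mid, breaker_thin and rack above 40 N).
It fails at once if the robot itself bears on the rack with more than 40 N (contact force between any of the fingers, the arm and rack above 40 N).
It fails at once if the thick breaker in the rack is shifted by more than 8 mm (distance of breaker_wide from where it was at the start of the episode above 0.008 m).
It fails at once if the bin, lamp or screwdriver is shifted by more than 20 mm (distance of any of parts_bin, lamp, driver from where it was at the start of the episode above 0.02 m).
It also fails if it takes over 72 s, if anything falls off the work surface, if the arm or the gripper's body presses on something with over 40 N, if the wrist force passes 120 N, or if a joint passes its speed limit or range.

## Working session

There is one attempt and no reset: what is moved stays moved. The work goes in short steps, Python scripts to look and compute and a tool call to move; the robot and the scene stay as the last step left them, time stands still between calls to the robot, and variables do not carry over. Pictures are saved under pics/ and viewed, at most 10 in all, crops included, and the job is handed in when it is done.

Besides the shell and the picture viewer there is one more tool, called as name(argument=value, ...) on one line, values as JSON. play_rows: Moves the arm, as the interface text tells. Its arguments: {"type":"object","properties":{"increments":{"type":"array","items":{"type":"array","items":{"type":"number"}}},"fingers":{"type":"number"}},"required":["increments"]}

```bash
mkdir -p pics
python3 - <<'E'
from workcell import manip
import cv2, numpy as np
print(manip.state())
for n in("scene","top"):
    c=manip.calibration(n); print(n,np.round(c["intrinsics"],1).tolist(),np.round(c["rvec"],3),np.round(c["tvec"],3))
    cv2.imwrite(f"pics/{n}0.png",manip.grab_frame(n))
E
```

```text
{'clock': 0.0, 'joints': array([-1.30401640e+00,  2.76582865e-01,  1.50617329e+00,  5.77615464e-06,
        1.36068124e+00, -1.20989221e-01]), 'joint_velocities': array([-0.00166647, -0.00060318,  0.00080791,  0.00039242, -0.00162983,
        0.00098074]), 'tau': array([ 4.97236815e-04, -4.16769934e+01, -2.45805269e+01,  8.09177732e-05,
        1.12680299e-02,  7.82846257e-06]), 'position': array([ 0.21728507, -0.53179971,  0.2414306 ]), 'eef_rot': array([-9.20127322e-04,  9.81262891e-01,  1.92671451e-01, -6.43605372e-05]), 'ft_force': array([-0.69768749, -1.11124258, -0.3262551 ]), 'moment': array([-0.00404353,  0.02286777,  0.01913957]), 'finger_force': 0.0, 'grip_width': 0.0852515567140171}
scene [[476.2, 0.0, 323.9], [0.0, 476.2, 203.0], [0.0, 0.0, 1.0]] [ 0.864  2.465 -1.16 ] [ 0.481 -0.173  1.397]
top [[366.1, 0.0, 327.2], [0.0, 366.1, 203.8], [0.0, 0.0, 1.0]] [ 2.169 -2.119  0.172] [-0.044  0.629  0.975]
```

View pics/top0.png

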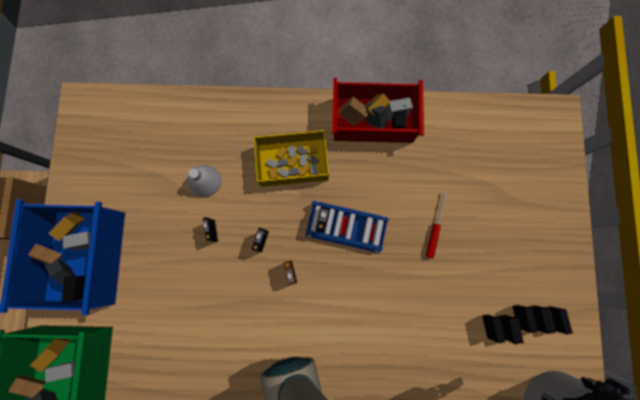

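View pics/scene0.png

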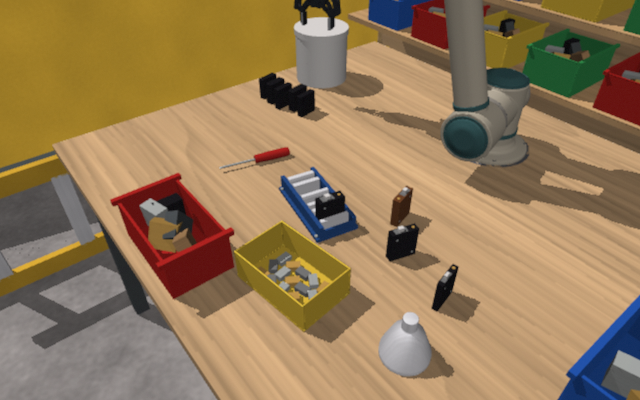

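The top view shows two loose black breakers, at (210,230) and (260,240). A brown lookalike is at (290,272), which is not meant. The rack is at (347,227) with the wide breaker at (320,218), and the lamp is at (204,180). Next I'll enlarge the area and measure it.

```bash
cat > h.py <<'E'
from workcell import manip
import cv2, numpy as np
def cam(n):
    c=manip.calibration(n); return np.array(c["intrinsics"]),cv2.Rodrigues(np.array(c["rvec"],float))[0],np.array(c["tvec"],float).ravel()
def ray(c,p,z):
    K,R,t=c; d=R.T@np.linalg.inv(K)@[p[0],p[1],1]; o=-R.T@t; return o+d*(z-o[2])/d[2]
def tri(c1,p1,c2,p2):
    P=[c[0]@np.c_[c[1],c[2]] for c in(c1,c2)]
    X=cv2.triangulatePoints(P[0],P[1],np.array(p1,float),np.array(p2,float)).ravel(); return X[:3]/X[3]
def proj(c,X):
    K,R,t=c; x=K@(R@np.array(X)+t); return x[:2]/x[2]
def blobs(m,a=8):
    n,l,s,ce=cv2.connectedComponentsWithStats(m.astype(np.uint8)); return [(ce[i].round(1).tolist(),int(s[i,4]),s[i,:4].tolist()) for i in range(1,n) if s[i,4]>=a]
E
python3 - <<'E'
from h import *
t=cv2.imread("pics/top0.png");s=cv2.imread("pics/scene0.png")
a=cv2.resize(t[190:300,180:400],None,fx=3.6,fy=3.6,interpolation=cv2.INTER_CUBIC)
cv2.imwrite("pics/c1.png",a[:,:800])
ct,cs=cam("top"),cam("scene")
for p in [(210,230),(260,240),(290,272),(320,218)]: print(p,ray(ct,p,.07).round(3))
print("toolcam",[-cam("wrist")[1].T@cam("wrist")[2]])
K,R,tt=cam("wrist"); print(K.round(1).tolist(),R.round(3).tolist())
hsv=cv2.cvtColor(t,cv2.COLOR_BGR2HSV); m=cv2.inRange(hsv,(105,120,30),(125,255,255))
c=[k for k in cv2.findContours(m,0,2)[0] if cv2.contourArea(k)>150]
for k in c: print(cv2.minAreaRect(k))
K2=lambda b:b.mean(2)
print("black",blobs((t[190:300,180:400].max(2)<45),20))
E
```

```text
(210, 230) [0.547 0.286 0.07 ]
(260, 240) [0.524 0.15  0.07 ]
(290, 272) [0.441 0.066 0.07 ]
(320, 218) [ 0.587 -0.01   0.07 ]
toolcam [array([ 0.28476013, -0.50456147,  0.37236808])]
[[338.3, 0.0, 319.1], [0.0, 338.3, 202.2], [0.0, 0.0, 1.0]] [[0.379, -0.925, -0.001], [-0.886, -0.363, 0.288], [-0.267, -0.108, -0.958]]
((346.5550231933594, 226.55796813964844), (76.68090057373047, 35.4150505065918), 12.804265022277832)
((61.7823486328125, 257.77056884765625), (113.60065460205078, 118.60841369628906), 5.90614128112793)
black [([31.1, 40.3], 172, [24, 28, 13, 24]), ([140.4, 36.1], 70, [136, 30, 10, 12]), ([80.5, 51.4], 125, [72, 39, 16, 23])]
```

View pics/c1.png

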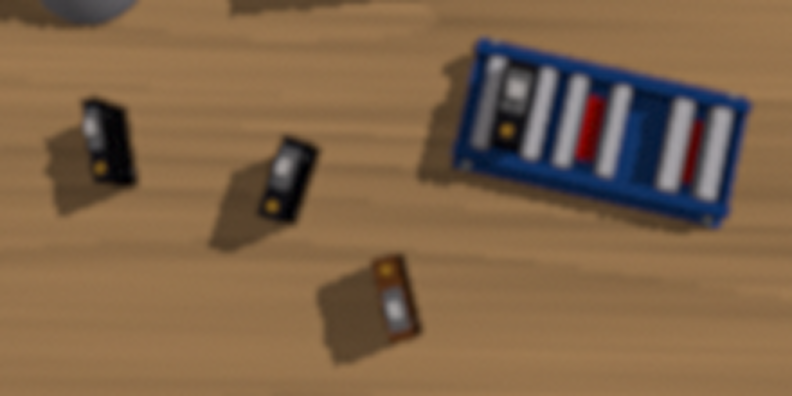

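The crop shows two black candidates at (210,230) and (260,240); the brown one at (290,272) is excluded. Red lifters are visible between the cheeks of the mid and thin slots. I'll check the breaker thicknesses with the wrist camera, first from above the rack.

play_rows(increments=[[0, 0, 0, 0.97], [0, 0, 0, 0.97], [0, 0, 0, 0.97], [0, 0, 0, 0.97], [0, 0, 0, 0.97], [0, 0, 0, 0.97], [0, 0, 0, 0.97], [0, 0, 0, 0.97], [0, 0, 0, 0.97], [0.38, -0.9, 0, 0], [0.38, -0.9, 0, 0], [0.38, -0.9, 0, 0], [0.38, -0.9, 0, 0], [0.38, -0.9, 0, 0], [0.38, -0.9, 0, 0], [0.38, -0.9, 0, 0], [0.38, -0.9, 0, 0], [0.38, -0.9, 0, 0], [0, -0.5, 0, 0], [0, 0, 0, 0]])

```text
clock: 2.6
position: [0.5312, -0.0721, 0.2417]
eef_rot: [-0.0, 0.994, -0.109, -0.001]
ft_force: [0.7, 0.2, -0.1]
grip_width: 0.0854
finger_force: 0.0
```

Run:
```python
from h import *
import pickle
s=manip.state(); c=cam("wrist"); f=manip.grab_frame("wrist"); print(s["position"].round(4),s["eef_rot"].round(4),s["clock"])
cv2.imwrite("pics/w1.png",f); pickle.dump(c,open("w1.pkl","wb"))
```

```text
[ 0.5312 -0.0721  0.2417] [-2.000e-04  9.941e-01 -1.088e-01 -6.000e-04] 2.6
```

View pics/w1.png

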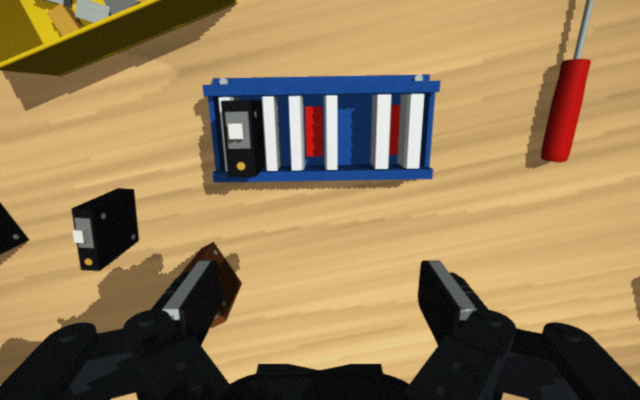

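The view shows the rack upright at (322,130), with the mid-slot cheeks at x≈297 and 331 and the thin-slot cheeks at x≈382 and 411. The red lifters are at (314,130) and (394,130). The nearer black breaker is at (103,230) and the brown one at (213,285). Next I'll take a second view over the breakers.

play_rows(increments=[[-0.23, -0.9, 0, 0], [-0.23, -0.9, 0, 0], [-0.23, -0.9, 0, 0], [-0.23, -0.9, 0, 0], [-0.2, -0.7, 0, 0], [0, 0, 0, 0], [0, 0, 0, 0]])

```text
clock: 3.52
position: [0.5223, 0.1908, 0.2421]
eef_rot: [0.001, 0.994, -0.111, -0.0]
ft_force: [0.3, 0.4, -0.3]
grip_width: 0.0855
finger_force: 0.0
```

Run:
```python
from h import *
import pickle
s=manip.state(); c=cam("wrist"); f=manip.grab_frame("wrist"); print(s["position"].round(4),s["eef_rot"].round(4),s["clock"])
cv2.imwrite("pics/w2.png",f); pickle.dump(c,open("w2.pkl","wb"))
c1=pickle.load(open("w1.pkl","rb")); g=cv2.imread("pics/w1.png")
h1=cv2.cvtColor(g,cv2.COLOR_BGR2HSV)
m=cv2.inRange(h1,(100,130,40),(128,255,255)); k=max(cv2.findContours(m,0,2)[0],key=cv2.contourArea)
print(cv2.minAreaRect(k), cv2.boxPoints(cv2.minAreaRect(k)).round(1).tolist())
w=(g.min(2)>150); w[:85]=0;w[180:]=0
for b in blobs(w,60): print(b)
for r in (110,130,150):
    print(r,''.join('W' if x.min()>150 else 'R' if x[2]>120 and x[1]<60 else 'B' if x[0]>90 and x[2]<80 else '.' for x in g[r,200:445]))
for n,x in(("w1",g),("w2",f)): print(n,[b for b in blobs(cv2.inRange(x,(215,215,215),(255,255,255)),15)])
```

```text
[0.5223 0.1908 0.2421] [ 8.000e-04  9.938e-01 -1.111e-01 -1.000e-04] 3.525
((321.75469970703125, 128.271484375), (103.51911163330078, 236.05116271972656), 89.01223754882812) [[202.89999389648438, 78.5999984741211], [438.8999938964844, 74.5], [440.70001220703125, 178.0], [204.60000610351562, 182.10000610351562]]
([331.4, 132.0], 847, [326, 95, 12, 75])
([382.5, 130.8], 1009, [375, 94, 16, 75])
([414.7, 130.6], 993, [406, 94, 18, 75])
([223.0, 100.7], 63, [219, 97, 13, 15])
([269.8, 132.8], 854, [262, 96, 16, 75])
([295.8, 132.4], 928, [289, 96, 15, 75])
([235.2, 130.5], 232, [228, 123, 16, 16])
110 .........BBBBBB.....WW.........................................WWWWWWWWWWWW.............BWWWWWWWWWWWWW...RRRRRRRRR....R.....B.WWWWWWWWWWW.BBBBBBBBBBBBBBBBB......................WWWWWWWWWWWWWW...................WWWWWWWWWWWWW......BBBB............
130 ............................WWWWWWWWWWWWWWW.....................WWWWWWWWWWWW..............WWWWWWWWWWWWW...RRRRRRRR..........B.WWWWWWWWWWWWBBBBBBBBBBBBBB........................WWWWWWWWWWWWWW...................WWWWWWWWWWWWW.....BBBBB.............
[... 172 characters left out ...]
.........WWWWWWWWWWWWW..................WWWWWWWWWWWWWW.....BBBB...............
w1 [([382.5, 130.6], 850, [376, 95, 14, 73]), ([414.8, 130.4], 818, [408, 95, 15, 73]), ([269.7, 132.4], 683, [263, 97, 14, 73]), ([295.2, 132.5], 692, [290, 97, 12, 73]), ([331.6, 131.2], 703, [327, 96, 10, 73]), ([223.8, 98.6], 19, [220, 98, 9, 3]), ([235.1, 130.6], 170, [229, 124, 13, 14]), ([77.5, 236.2], 74, [74, 231, 8, 11])]
w2 [([505.4, 24.4], 62, [502, 20, 10, 13]), ([564.4, 44.1], 55, [559, 38, 13, 11]), ([572.2, 74.7], 324, [564, 44, 17, 55]), ([606.9, 86.6], 130, [602, 74, 12, 24]), ([356.7, 165.7], 89, [353, 160, 9, 12]), ([187.5, 173.5], 46, [183, 169, 9, 11]), ([467.8, 251.1], 46, [464, 247, 9, 9])]
```

View pics/w2.png

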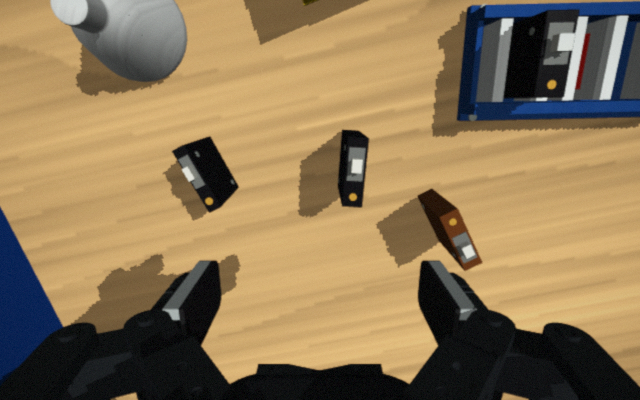

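Run:
```python
from h import *
import pickle
c1,c2=[pickle.load(open(f"w{i}.pkl","rb")) for i in(1,2)]; f=cv2.imread("pics/w2.png");g=cv2.imread("pics/w1.png")
print("mid toggle",tri(c1,(77.5,236.2),c2,(356.7,165.7)).round(4))
def org(x): return [b for b in blobs(cv2.inRange(cv2.cvtColor(x,cv2.COLOR_BGR2HSV),(15,150,140),(28,255,255)),10) if b[1]<150]
print(org(g),org(f)); t=cv2.imread("pics/top0.png"); print("top",org(t[215:285,190:310]))
u=np.clip((f[120:280,150:490].astype(float)/255)**.5*255,0,255).astype(np.uint8)
cv2.imwrite("pics/c2.png",cv2.resize(u,None,fx=2.3,fy=2.3,interpolation=cv2.INTER_CUBIC))
# slots from w1 row 130: inner flat edges at z=.044
for n,a,b in(("mid",(303.5,130),(326.5,130)),("thin",(390.5,130),(407.5,130))): 
    print(n,ray(c1,a,.044).round(4),ray(c1,b,.044).round(4))
for p in [(269.8,132.8),(295.8,132.4),(331.4,132),(382.5,130.8),(414.7,130.6)]: print("cheek",ray(c1,p,.044).round(4))
for p in [(202.9,78.6),(438.9,74.5),(440.7,178),(204.6,182.1)]: print("corner",ray(c1,p,.0).round(4))
```

```text
mid toggle [0.5333 0.1542 0.0841]
[([99.3, 1.3], 33, [92, 0, 13, 5]), ([73.5, 6.8], 33, [71, 2, 5, 11]), ([240.6, 165.7], 53, [237, 162, 8, 8]), ([88.0, 261.5], 34, [85, 259, 7, 6])] [([551.4, 84.1], 62, [547, 80, 9, 9]), ([352.5, 196.9], 41, [349, 194, 8, 7]), ([208.8, 200.8], 40, [205, 198, 8, 7]), ([452.6, 221.6], 48, [449, 218, 8, 8])]
top []
mid [ 0.5788 -0.0678  0.044 ] [ 0.5741 -0.0892  0.044 ]
thin [ 0.561  -0.1488  0.044 ] [ 0.5575 -0.1646  0.044 ]
cheek [ 0.5832 -0.0358  0.044 ]
cheek [ 0.5782 -0.0601  0.044 ]
cheek [ 0.5713 -0.0934  0.044 ]
cheek [ 0.5619 -0.1412  0.044 ]
cheek [ 0.5554 -0.1712  0.044 ]
corner [0.6489 0.0247 0.    ]
corner [ 0.6003 -0.2144  0.    ]
corner [ 0.4908 -0.2038  0.    ]
corner [0.5434 0.0572 0.    ]
```

View pics/c2.png

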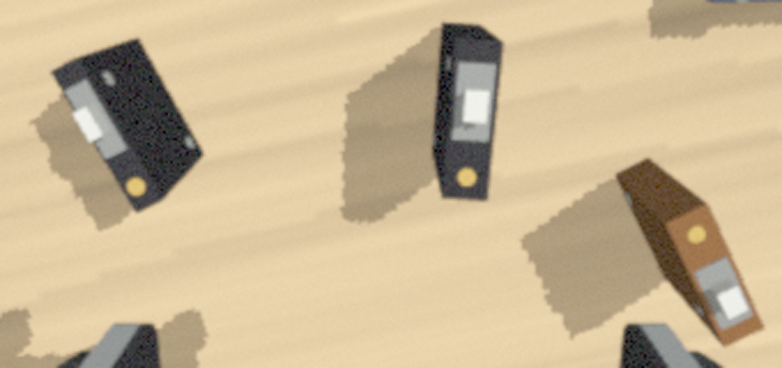

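Confirmed: the left one, with its narrow top face at crop (105,137), is the thin breaker. The centre one at crop (472,120) is the 19 mm breaker, and the brown one is excluded. Toggle height triangulates to 84 mm, against 85 expected.

```bash
cat >> h.py <<'E'
def pose():
    s=manip.state(); w,x,y,z=s["eef_rot"]; return s["position"],np.degrees(2*np.arctan2(y,x)),s
def go(tx,ty,tz=None,psi=None):
    p,a,s=pose(); a=(a+180)%360-180; r=np.radians(a); d=np.array([tx,ty])-p[:2]
    return dict(dx=d@[np.cos(r),np.sin(r)]/.06,dy=d@[np.sin(r),-np.cos(r)]/.06,dz=None if tz is None else (p[2]-tz)/.06,turn=None if psi is None else (a-psi)/4,psi=a)
E
python3 - <<'E'
from h import *
import pickle
c2=pickle.load(open("w2.pkl","rb"))
P=lambda p:ray(c2,(p[0]/2.3+150,p[1]/2.3+120),.076)
for n,c,a,b in(("mid",(472,120),(466,177),(475,102)),("thin",(105,137),(136,187),(94,120))):
    d=P(b)-P(a); psi=np.degrees(np.arctan2(d[1],d[0])); C=P(c); print(n,C.round(4),psi.round(1))
    if n=="mid": print(go(C[0],C[1],.056,psi))
d=P((503,42))-P((487,200));print(np.degrees(np.arctan2(d[1],d[0])),np.linalg.norm(d))
d=P((52,72))-P((137,212));print(np.degrees(np.arctan2(d[1],d[0])),np.linalg.norm(d))
E
```

```text
mid [0.5264 0.156  0.076 ] -17.7
{'dx': np.float64(0.19136291907604072), 'dy': np.float64(0.5469220817947847), 'dz': np.float64(3.1024727087471557), 'turn': np.float64(1.217166704974395), 'psi': np.float64(-12.801908336618794)}
thin [0.5513 0.2971 0.076 ] 14.2
-16.151103466345727 0.06260210810464034
13.058110991358394 0.062415304888940974
```

play_rows(increments=[[0.19, 0.55, 0, 0], [0, 0, 0, 0.55], [0, 0, 0, 0.55], [0, 0, 0.7, 0], [0, 0, 0.7, 0], [0, 0, 0.7, 0], [0, 0, 0.6, 0], [0, 0, 0.4, 0], [0, 0, 0, 0]], fingers=0.5)

```text
clock: 4.7
position: [0.5248, 0.1557, 0.0547]
eef_rot: [0.001, 0.989, -0.15, -0.002]
ft_force: [0.1, 0.5, 0.5]
grip_width: 0.0642
finger_force: 0.0
```

play_rows(increments=[[0, 0, 0, 0], [0, 0, 0, 0], [0, 0, 0, 0], [0, 0, 0, 0], [0, 0, 0, 0], [0, 0, 0, 0]], fingers=-1)

```text
clock: 5.45
position: [0.5272, 0.1577, 0.0576]
eef_rot: [-0.0, 0.989, -0.148, 0.001]
ft_force: [-0.7, -0.6, 6.3]
grip_width: 0.0181
finger_force: 59.5
```

Run:
```python
from h import *
p,a,s=pose();print(p,a,go(.5748,-.0767,.17,-11.6))
f=manip.grab_frame("wrist");cv2.imwrite("pics/w3.png",f)
```

```text
[0.52716005 0.15769668 0.05763818] -17.07968773566935 {'dx': np.float64(1.9063590093859357), 'dy': np.float64(3.5011201467407287), 'dz': np.float64(-1.8726969881137232), 'turn': np.float64(-1.3699219339173383), 'psi': np.float64(-17.079687735669353)}
```

play_rows(increments=[[0, 0, -0.6, 0], [0, 0, -0.8, 0], [0, 0, -0.8, 0], [0, 0, 0, -0.68], [0, 0, 0, -0.68], [0.4, 0.7, 0, 0], [0.4, 0.7, 0, 0], [0.4, 0.7, 0, 0], [0.4, 0.7, 0, 0], [0.2, 0.5, 0, 0], [0, 0, 0, 0], [0, 0, 0, 0], [0, 0, 0, 0]])

```text
clock: 7.12
position: [0.5914, -0.0568, 0.1882]
eef_rot: [-0.0, 0.995, -0.101, -0.0]
ft_force: [0.1, -0.5, -1.2]
grip_width: 0.0179
finger_force: 58.9
```

Run:
```python
from h import *
import pickle
p,a,s=pose();c=cam("wrist");print(p,a,go(.5748,-.0767,.117,-11.6),s["ft_force"],s["grip_width"])
f=manip.grab_frame("wrist");cv2.imwrite("pics/w4.png",f);pickle.dump(c,open("w4.pkl","wb"))
```

```text
[ 0.59139894 -0.0568109   0.1882052 ] -11.585758171242581 {'dx': np.float64(-0.2044386651817936), 'dy': np.float64(0.3802917274613178), 'dz': np.float64(1.1867532586145921), 'turn': np.float64(0.003560457189352828), 'psi': np.float64(-11.585758171242588)} [ 0.07707423 -0.46601137 -1.20541834] 0.017925936305659838
```

View pics/w4.png

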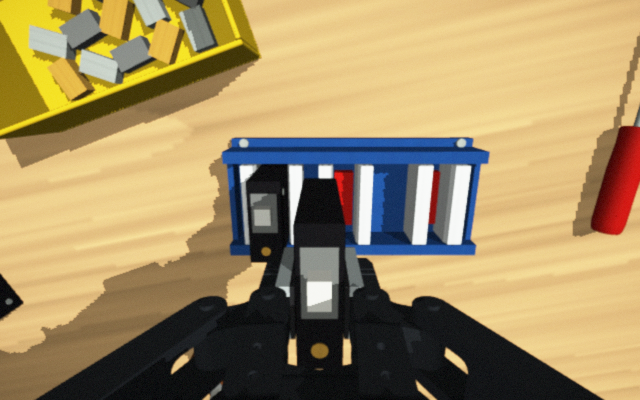

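The breaker is held straight. The slot cheeks are at x≈326 and 363, with the mid lifter at (344,197). I'll refine the slot position from this view.

Run:
```python
from h import *
import pickle
c=pickle.load(open("w4.pkl","rb"));g=cv2.imread("pics/w4.png")
for r in (168,174,190,215): print(r,[(b[2][0],b[2][0]+b[2][2]) for b in blobs((g[r:r+1]>150).all(2),3)])
w=(g>150).all(2); w[:160]=0;w[250:]=0
for b in blobs(w,60): print(b)
def ry(p): return ray(c,p,.044).round(4)
for r in(168,172):
  for x in [(b[2][0],b[2][0]+b[2][2]) for b in blobs((g[r:r+1]>150).all(2),3)]: print(r,x,ry((x[0]-.5,r)),ry((x[1]-.5,r)))
```

```text
168 [(240, 256), (289, 302), (318, 333), (360, 374), (418, 434), (455, 471)]
174 [(240, 252), (289, 303), (318, 333), (360, 373), (418, 433), (455, 470)]
190 [(242, 245), (289, 301), (359, 373), (416, 432), (453, 468)]
215 [(244, 247), (255, 269), (290, 296), (359, 371), (414, 429), (450, 465)]
([245.4, 189.7], 371, [240, 165, 16, 79])
([294.2, 192.6], 659, [289, 165, 14, 80])
([325.0, 171.0], 190, [318, 165, 15, 13])
([365.0, 204.0], 1033, [358, 165, 16, 80])
([422.2, 204.0], 1202, [412, 165, 22, 80])
([458.3, 204.1], 1223, [447, 165, 24, 80])
([261.8, 217.1], 219, [255, 210, 15, 15])
([146.0, 234.1], 293, [77, 221, 129, 28])
168 (240, 256) [0.6235 0.0031 0.044 ] [ 0.6209 -0.0098  0.044 ]
168 (289, 302) [ 0.6155 -0.0365  0.044 ] [ 0.6133 -0.047   0.044 ]
168 (318, 333) [ 0.6107 -0.0599  0.044 ] [ 0.6082 -0.072   0.044 ]
168 (360, 374) [ 0.6038 -0.0938  0.044 ] [ 0.6015 -0.1051  0.044 ]
168 (418, 434) [ 0.5942 -0.1406  0.044 ] [ 0.5916 -0.1535  0.044 ]
168 (455, 471) [ 0.5881 -0.1705  0.044 ] [ 0.5855 -0.1834  0.044 ]
172 (240, 253) [0.6203 0.004  0.044 ] [ 0.6181 -0.0065  0.044 ]
172 (289, 303) [ 0.6122 -0.0357  0.044 ] [ 0.6099 -0.0471  0.044 ]
172 (318, 333) [ 0.6074 -0.0592  0.044 ] [ 0.6049 -0.0714  0.044 ]
172 (360, 373) [ 0.6005 -0.0932  0.044 ] [ 0.5983 -0.1038  0.044 ]
172 (418, 433) [ 0.5909 -0.1402  0.044 ] [ 0.5884 -0.1524  0.044 ]
172 (455, 471) [ 0.5848 -0.1702  0.044 ] [ 0.5821 -0.1831  0.044 ]
```

play_rows(increments=[[-0.2, 0.38, 0, 0], [0, 0, 0, 0], [0, 0, 0.5, 0], [0, 0, 0.4, 0], [0, 0, 0.3, 0], [0, 0, 0.17, 0], [0, 0, 0, 0], [0, 0, 0, 0]])

```text
clock: 8.18
position: [0.5763, -0.0779, 0.1069]
eef_rot: [0.0, 0.995, -0.101, 0.001]
ft_force: [-0.8, -0.4, -1.0]
grip_width: 0.018
finger_force: 59.0
```

Run:
```python
from h import *
p,a,s=pose();print(p,a,go(.5748,-.0767,.106,-11.6),s["ft_force"],s["moment"])
```

```text
[ 0.57625106 -0.07787656  0.10688   ] -11.646386376402555 {'dx': np.float64(-0.027644986772890155), 'dy': np.float64(-0.014323521891649565), 'dz': np.float64(0.014666717189318104), 'turn': np.float64(-0.011596594100636626), 'psi': np.float64(-11.646386376402546)} [-0.77242138 -0.36244879 -0.98017512] [ 0.01036203  0.00108412 -0.03256321]
```

play_rows(increments=[[0, 0, 0.05, 0], [0, 0, 0.05, 0], [0, 0, 0.04, 0], [0, 0, 0.04, 0], [0, 0, 0.03, 0], [0, 0, 0.03, 0], [0, 0, 0, 0]])

```text
clock: 9.05
position: [0.5759, -0.0771, 0.0916]
eef_rot: [-0.001, 0.995, -0.102, 0.0]
ft_force: [1.3, 5.7, -0.3]
grip_width: 0.0179
finger_force: 59.3
```

play_rows(increments=[[0, 0, 0.05, 0], [0, 0, 0.05, 0], [0, 0, 0.05, 0], [0, 0, 0.05, 0], [0, 0, 0.04, 0], [0, 0, 0, 0]])

```text
clock: 9.8
position: [0.5759, -0.077, 0.0779]
eef_rot: [-0.001, 0.995, -0.102, 0.0]
ft_force: [-0.3, 5.3, 4.5]
grip_width: 0.018
finger_force: 60.1
```

play_rows(increments=[[0, 0, 0.04, 0], [0, 0, 0.04, 0], [0, 0, 0.04, 0], [0, 0, 0.03, 0], [0, 0, 0, 0]])

```text
clock: 10.42
position: [0.5759, -0.077, 0.0693]
eef_rot: [-0.001, 0.995, -0.102, 0.001]
ft_force: [0.1, 5.4, 6.9]
grip_width: 0.0181
finger_force: 60.3
```

Lifter sinking at about 7 N. Creeping the last few mm.

play_rows(increments=[[0, 0, 0.02, 0], [0, 0, 0.015, 0], [0, 0, 0, 0]])

```text
clock: 10.8
position: [0.5759, -0.077, 0.0677]
eef_rot: [-0.001, 0.995, -0.102, 0.001]
ft_force: [-0.9, 5.8, 9.0]
grip_width: 0.0182
finger_force: 60.8
```

play_rows(increments=[[0, 0, 0.01, 0], [0, 0, 0.01, 0], [0, 0, 0, 0]])

```text
clock: 11.18
position: [0.5759, -0.077, 0.0677]
eef_rot: [-0.001, 0.995, -0.102, 0.001]
ft_force: [-3.3, 6.9, 17.2]
grip_width: 0.0183
finger_force: 61.8
```

The position stalled at 67.7 mm while the force rose to 17 N, so the breaker is on the floor. Releasing.

play_rows(increments=[[0, 0, 0, 0], [0, 0, 0, 0], [0, 0, 0, 0], [0, 0, 0, 0], [0, 0, -0.3, 0], [0, 0, -0.6, 0], [0, 0, -0.7, 0], [0, 0, -0.7, 0], [0, 0, -0.7, 0], [0, 0, 0, 0]], fingers=-0.1)

```text
clock: 12.42
position: [0.5775, -0.0786, 0.2488]
eef_rot: [0.001, 0.995, -0.102, 0.004]
ft_force: [0.7, 0.2, 0.5]
grip_width: 0.0384
finger_force: 0.0
```

Run:
```python
from h import *
import pickle
p,a,s=pose();c=cam("wrist");print(p,a,go(.5513,.2971,.056,13.6),s["grip_width"])
f=manip.grab_frame("wrist");cv2.imwrite("pics/w5.png",f);pickle.dump(c,open("w5.pkl","wb"))
```

```text
[ 0.57752767 -0.07863096  0.24875393] -11.661565239283753 {'dx': np.float64(-1.693882300538478), 'dy': np.float64(-6.044565773878791), 'dz': np.float64(3.212565462934626), 'turn': np.float64(-6.31539130982094), 'psi': np.float64(-11.66156523928376)} 0.038422477938088145
```

View pics/w5.png

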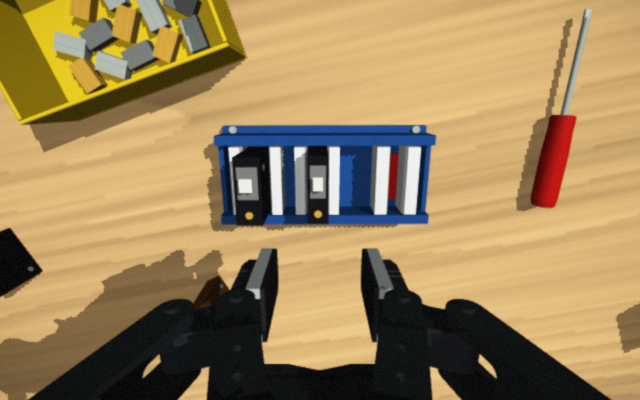

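The mid breaker stands in its slot at (318,180), next to the wide one at (247,185). The thin slot is at (394,180). Next: the thin breaker.

play_rows(increments=[[-0.24, -0.86, 0, 0], [-0.24, -0.86, 0, 0], [-0.24, -0.86, 0, 0], [-0.24, -0.86, 0, 0], [-0.24, -0.86, 0, 0], [-0.24, -0.86, 0, 0], [-0.24, -0.86, 0, 0], [0, 0, 0, -0.9], [0, 0, 0, -0.9], [0, 0, 0, -0.9], [0, 0, 0, -0.9], [0, 0, 0, -0.9], [0, 0, 0, -0.9], [0, 0, 0, -0.9], [0, 0, 0, 0], [0, 0, 0, 0]], fingers=0.4)

```text
clock: 14.48
position: [0.5494, 0.2959, 0.2437]
eef_rot: [0.0, 0.993, 0.117, -0.001]
ft_force: [-0.1, -0.1, 0.7]
grip_width: 0.0593
finger_force: 0.0
```

Run:
```python
from h import *
import pickle
p,a,s=pose();c=cam("wrist");print(p,a,go(.5513,.2971,.056,13.6),s["grip_width"])
f=manip.grab_frame("wrist");cv2.imwrite("pics/w6.png",f);pickle.dump(c,open("w6.pkl","wb"))
c2=pickle.load(open("w2.pkl","rb"))
og=[b for b in blobs(cv2.inRange(cv2.cvtColor(f,cv2.COLOR_BGR2HSV),(15,150,140),(28,255,255)),10)]
wh=blobs(cv2.inRange(f,(190,190,190),(255,255,255)),15); print(og,wh)
q=proj(c,(.5513,.2971,.076));print(q)
o=min(og,key=lambda b:np.hypot(*(np.array(b[0])-q)))[0]; print("dot",tri(c2,(208.8,200.8),c,o), ray(c,o,.076))
w=min(wh,key=lambda b:np.hypot(*(np.array(b[0])-q)))[0]; print("tog",tri(c2,(187.5,173.5),c,w), ray(c,w,.085))
```

```text
[0.54936282 0.29588847 0.24374512] 13.486608757686758 {'dx': np.float64(0.036105269335368485), 'dy': np.float64(-0.01210562152700404), 'dz': np.float64(3.1290853533807046), 'turn': np.float64(-0.028347810578311705), 'psi': np.float64(13.486608757686753)} 0.059332219219381054
[([544.6, 50.2], 1482, [507, 0, 133, 81]), ([594.2, 11.9], 591, [578, 0, 36, 30]), ([561.3, 26.0], 20, [554, 21, 14, 13]), ([614.1, 48.4], 617, [597, 33, 35, 34]), ([569.5, 58.8], 24, [558, 58, 23, 5]), ([317.9, 204.6], 38, [315, 202, 7, 7])] [([315.6, 0.3], 17, [310, 0, 12, 2]), ([555.0, 41.9], 418, [543, 25, 26, 33]), ([318.1, 174.5], 64, [316, 169, 6, 13]), ([622.7, 176.8], 71, [616, 172, 14, 11])]
[317.9251404  181.44447149]
dot [0.52967666 0.29198283 0.07542612] [0.52995459 0.29200675 0.076     ]
tog [0.55922018 0.29885211 0.08420521] [0.55946439 0.29887701 0.085     ]
```

play_rows(increments=[[0.04, 0, 0.7, 0], [0, 0, 0.7, 0], [0, 0, 0.7, 0], [0, 0, 0.6, 0], [0, 0, 0.41, 0], [0, 0, 0, 0]])

```text
clock: 15.28
position: [0.5505, 0.296, 0.0561]
eef_rot: [0.001, 0.993, 0.118, -0.003]
ft_force: [0.9, -0.5, 0.4]
grip_width: 0.0599
finger_force: 0.0
```

play_rows(increments=[[0, 0, 0, 0], [0, 0, 0, 0], [0, 0, 0, 0], [0, 0, 0, 0], [0, 0, 0, 0], [0, 0, 0, 0]], fingers=-1)

```text
clock: 16.02
position: [0.5531, 0.2971, 0.0599]
eef_rot: [-0.0, 0.993, 0.118, 0.001]
ft_force: [0.1, -1.0, 6.4]
grip_width: 0.0118
finger_force: 59.2
```

Run:
```python
from h import *
p,a,s=pose();print(p,a,go(.5587,-.1562,.17,-11.6))
```

```text
[0.55310488 0.29713459 0.05989099] 13.534496335598838 {'dx': np.float64(-1.6775749489756915), 'dy': np.float64(7.367575893758112), 'dz': np.float64(-1.835150210744061), 'turn': np.float64(6.283624083899712), 'psi': np.float64(13.534496335598845)}
```

play_rows(increments=[[0, 0, -0.6, 0], [0, 0, -0.8, 0], [0, 0, -0.8, 0], [0, 0, 0, 0.9], [0, 0, 0, 0.9], [0, 0, 0, 0.9], [0, 0, 0, 0.9], [0, 0, 0, 0.9], [0, 0, 0, 0.9], [0, 0, 0, 0.9], [0.18, 0.82, 0, 0], [0.18, 0.82, 0, 0], [0.18, 0.82, 0, 0], [0.18, 0.82, 0, 0], [0.18, 0.82, 0, 0], [0.18, 0.82, 0, 0], [0.18, 0.82, 0, 0], [0.18, 0.82, 0, 0], [0.18, 0.82, 0, 0], [0, 0, 0, 0]])

```text
clock: 18.52
position: [0.5576, -0.1602, 0.19]
eef_rot: [0.001, 0.995, -0.104, -0.0]
ft_force: [0.0, 1.1, -1.4]
grip_width: 0.0121
finger_force: 58.8
```

play_rows(increments=[[0, 0, 0, 0], [0, 0, 0, 0]])

```text
clock: 18.77
position: [0.5576, -0.1553, 0.1903]
eef_rot: [-0.0, 0.995, -0.101, -0.0]
ft_force: [-0.2, 0.6, -0.8]
grip_width: 0.0121
finger_force: 58.8
```

Run:
```python
from h import *
import pickle
p,a,s=pose();c=cam("wrist");print(p,a,go(.5587,-.1562,.109,-11.6),s["ft_force"])
f=manip.grab_frame("wrist");cv2.imwrite("pics/w7.png",f);pickle.dump(c,open("w7.pkl","wb"))
R=np.array([.201,.9796])
for q in((.5766,-.0767),):print(q)
a0,b0=proj(c,(.5925,-.1632,.044)),proj(c,(.5587,-.1562,.044));print(a0,b0)
for r in range(int(a0[1]),int(a0[1])+12,4):
  L=[(b[2][0],b[2][0]+b[2][2]) for b in blobs((f[r:r+1]>150).all(2),4)]
  print(r,[(x,(ray(c,(x[0]-.5,r),.044)[:2]@R).round(4),(ray(c,(x[1]-.5,r),.044)[:2]@R).round(4)) for x in L])
```

```text
[ 0.55756759 -0.1552584   0.1902913 ] -11.584782460105117 {'dx': np.float64(0.021640530496823362), 'dy': np.float64(0.011583521427718508), 'dz': np.float64(1.354855072359256), 'turn': np.float64(0.003804384973720598), 'psi': np.float64(-11.584782460105117)} [-0.1921717   0.57286999 -0.78066008]
(0.5766, -0.0767)
[319.54359419 147.73327248] [319.40787664 188.72831569]
147 [((97, 101), np.float64(0.1411), np.float64(0.1379))]
151 [((113, 133), np.float64(0.1286), np.float64(0.1123)), ((163, 177), np.float64(0.0877), np.float64(0.0763)), ((193, 210), np.float64(0.0632), np.float64(0.0493)), ((235, 249), np.float64(0.0288), np.float64(0.0173)), ((293, 311), np.float64(-0.0187), np.float64(-0.0334)), ((331, 346), np.float64(-0.0497), np.float64(-0.062))]
155 [((114, 124), np.float64(0.1284), np.float64(0.1202)), ((164, 178), np.float64(0.0873), np.float64(0.0758)), ((193, 204), np.float64(0.0635), np.float64(0.0545)), ((235, 250), np.float64(0.029), np.float64(0.0167)), ((293, 311), np.float64(-0.0186), np.float64(-0.0334)), ((331, 346), np.float64(-0.0498), np.float64(-0.0621))]
```

View pics/w7.png

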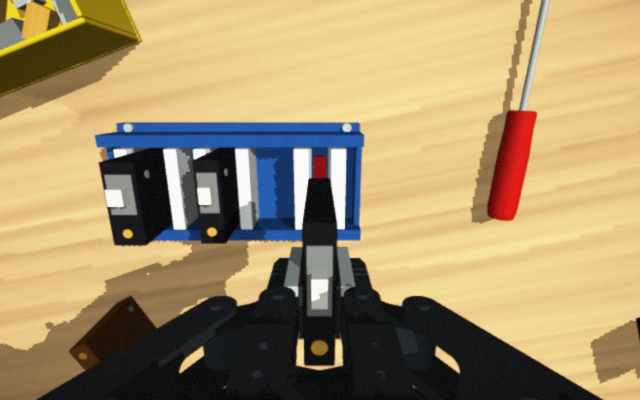

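The thin breaker lines up over the slot: the cheeks are at x≈303 and 338, the lifter at (320,167) and the breaker at x≈320. Descending.

play_rows(increments=[[0.03, 0.015, 0.4, 0], [0, 0, 0.4, 0], [0, 0, 0.38, 0], [0, 0, 0.2, 0], [0, 0, 0, 0], [0, 0, 0, 0]])

```text
clock: 19.58
position: [0.5601, -0.1578, 0.1085]
eef_rot: [0.0, 0.995, -0.101, 0.001]
ft_force: [0.5, 0.1, -1.0]
grip_width: 0.012
finger_force: 58.8
```

play_rows(increments=[[0, 0, 0.04, 0], [0, 0, 0.04, 0], [0, 0, 0.03, 0], [0, 0, 0.03, 0], [0, 0, 0, 0]])

```text
clock: 20.2
position: [0.5594, -0.1576, 0.0991]
eef_rot: [-0.0, 0.995, -0.102, 0.0]
ft_force: [1.2, 0.6, -1.6]
grip_width: 0.012
finger_force: 58.8
```

play_rows(increments=[[0, 0, 0.04, 0], [0, 0, 0.04, 0], [0, 0, 0.04, 0], [0, 0, 0.04, 0], [0, 0, 0.03, 0], [0, 0, 0, 0]])

```text
clock: 20.95
position: [0.5593, -0.1573, 0.0875]
eef_rot: [-0.0, 0.995, -0.102, -0.0]
ft_force: [1.8, 6.1, -0.9]
grip_width: 0.0123
finger_force: 58.9
```

play_rows(increments=[[0, 0, 0.04, 0], [0, 0, 0.04, 0], [0, 0, 0.04, 0], [0, 0, 0, 0]])

```text
clock: 21.45
position: [0.5595, -0.1573, 0.0805]
eef_rot: [-0.0, 0.995, -0.102, 0.0]
ft_force: [1.5, 5.7, -0.1]
grip_width: 0.0118
finger_force: 59.2
```

play_rows(increments=[[0, 0, 0.04, 0], [0, 0, 0.04, 0], [0, 0, 0.03, 0], [0, 0, 0.03, 0], [0, 0, 0, 0]])

```text
clock: 22.08
position: [0.5597, -0.1574, 0.0733]
eef_rot: [-0.0, 0.995, -0.102, 0.0]
ft_force: [1.0, 6.1, 6.5]
grip_width: 0.0119
finger_force: 60.2
```

play_rows(increments=[[0, 0, 0.015, 0], [0, 0, 0.015, 0], [0, 0, 0, 0]])

```text
clock: 22.45
position: [0.5597, -0.1574, 0.0716]
eef_rot: [-0.0, 0.995, -0.102, 0.0]
ft_force: [-0.0, 6.4, 7.3]
grip_width: 0.0121
finger_force: 60.3
```

play_rows(increments=[[0, 0, 0.015, 0], [0, 0, 0.015, 0], [0, 0, 0, 0]])

```text
clock: 22.82
position: [0.5596, -0.1574, 0.0699]
eef_rot: [-0.0, 0.995, -0.102, 0.0]
ft_force: [-0.6, 6.8, 7.8]
grip_width: 0.0122
finger_force: 60.4
```

play_rows(increments=[[0, 0, 0.01, 0], [0, 0, 0.01, 0], [0, 0, 0, 0]])

```text
clock: 23.2
position: [0.5596, -0.1574, 0.0699]
eef_rot: [-0.0, 0.995, -0.102, 0.001]
ft_force: [-2.6, 6.3, 14.6]
grip_width: 0.0121
finger_force: 61.4
```

Stalled at 69.9 mm with 15 N, so it is home. Releasing, retreating and checking.

play_rows(increments=[[0, 0, 0, 0], [0, 0, 0, 0], [0, 0, 0, 0], [0, 0, 0, 0], [0, 0, -0.3, 0], [0, 0, -0.6, 0], [0, 0, -0.7, 0], [0, 0, -0.7, 0], [0, 0, -0.7, 0], [0, -0.8, 0, 0], [0, 0, 0, 0], [0, 0, 0, 0]], fingers=-0.1)

```text
clock: 24.7
position: [0.5688, -0.111, 0.2469]
eef_rot: [0.0, 0.995, -0.101, -0.0]
ft_force: [0.4, 0.3, -0.1]
grip_width: 0.0383
finger_force: 0.0
```

Run:
```python
from h import *
c=cam("wrist");f=manip.grab_frame("wrist");cv2.imwrite("pics/w8.png",f)
cs=cam("scene");g=manip.grab_frame("scene")
wc=blobs(cv2.inRange(f,(215,215,215),(255,255,255)),20)
ws=[(np.array(b[0])).round(1).tolist() for b in blobs(cv2.inRange(g[150:250,260:370],(215,215,215),(255,255,255)),4)]
print(wc)
cr=cv2.resize(g[150:250,260:380],None,fx=4,fy=4,interpolation=cv2.INTER_CUBIC)
a=f[90:290,150:480]; a=cv2.resize(a,(660,400))[:, :]; 
cv2.imwrite("pics/fin.png",np.hstack([cv2.resize(a,(460,279)),cv2.resize(cr,(335,279))]))
```

```text
[([198.3, 146.5], 57, [194, 144, 10, 8]), ([242.3, 176.3], 632, [236, 144, 14, 67]), ([264.6, 148.0], 82, [261, 144, 10, 12]), ([300.8, 176.1], 628, [296, 144, 10, 67]), ([349.3, 148.5], 109, [344, 144, 13, 12]), ([382.2, 173.7], 401, [376, 144, 12, 67]), ([278.6, 180.4], 111, [274, 175, 10, 12]), ([373.5, 180.8], 76, [371, 175, 6, 13]), ([205.1, 182.0], 157, [199, 176, 13, 13])]
```

View pics/fin.png

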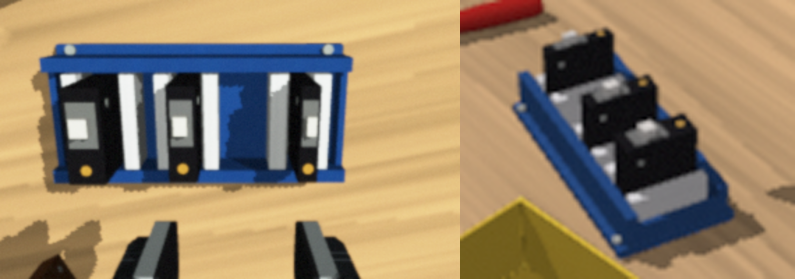

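All three breakers stand upright and level in the rack, with their toggles in line. Handing in.

```bash
python3 -c "
from workcell import manip
print(manip.close_job())"
```

```text
the job is handed in; nothing more can be done
None
```

The 19 mm breaker is in the 21 mm slot and the 13 mm breaker in the 15 mm slot, each pressed down until it stalled on the floor (about 15–17 N wrist force), then released; the job was handed in after about 25 s, and no verdict was returned.

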